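# Turn the binder divider over its rings

## Task

Turn the rigid divider with the orange tab over the binder's rings and press it down until it lies flat on the pages of the other side. Push it over with the fingertips or the outside of the fingers: do not pinch it, do not drag or lift the binder, and leave the mouse, pen, mug and stapler alone.

Things in the scene. Friction and masses are not known exactly. Their poses are not given: they have to be found in the camera images.
- binder: Open, full A5 ring binder, navy covers, flat on the table, loose, 1.5 to 1.9 kg. Origin on the table under the middle of the spine; x runs along the spine, roughly away from the robot, y to its left cover, z up. 225 along x; the 3 thick covers reach y = -223 and 223. A block of white pages lies on each cover: top at z = 32.5, x -105 to 105, |y| 16 to 164 at the top, up to 10 less lower down.
- ring_axis (a point): The divider's turning axis, midway between the two steel rings: binder x = 0, y = 0, z = 34; the axis runs along the binder's x. The rings (28 radius, 4 thick wire) stand at x = -40 and 40, tops at z = 64.
- divider (a joint): Angle of the divider about the ring axis: 0 flat on the right-hand pages (binder -y), 1.57 upright, 3.14 flat on the left-hand pages (+y); stops at both ends. Starts 0.05 to 0.35. Rigid tan board, 3 thick, x -107 to 107, from 16 to 172 off the axis, plus the orange tab. About 110 g; its holes drag on the rings (0.15 N m), so it stays at any angle it is left; 1 to 2 N at the tab turns it.
- tab (a point): Middle of the outer edge of the divider's orange tab, at half its thickness: binder x = 30, 186 off the ring axis. The tab is 3 thick, binder x -5 to 65, from 172 to 186 off the axis. Board and tab overhang the pages by 8 to 22 mm; with the divider lowest (0.05 rad) the tab's underside is about 38 above the cover below it, with nothing between.
- left_pages (a point): Centre of the top of the left-hand page block, where the divider is to lie: binder x = 0, y = 90, z = 32.5. A green and a yellow tab of dividers turned before stick out of this block to y = 174, x -95 to 13, below z = 22; they stay.
- divider_front: Front sheet of the divider, 1.5 thick, the face that looks up at the start (board and tab; fixed to the back sheet). Origin on the ring axis midway between the rings, turns with the divider.
- divider_back: Back sheet of the divider, 1.5 thick, the face that looks down at the start and up when the divider has been turned over. Same origin.
- mouse: Black computer mouse, 100 x 60 x 34 high, loose, 90 g, to the right of the binder towards its near end. Origin under its centre.
- pen: Blue ballpoint pen, 152 long, 11 thick, loose, 15 g, lying beyond the far end of the binder's right cover. Origin under its middle, x axis along it.
- mug: White mug, 80 across, 92 high, loose, standing beyond the far end of the binder's spine. Origin under its centre.
- stapler: Black and red desk stapler, 130 x 34 x 55 high, loose, to the left of the binder. Origin under its centre, x axis along it.
There are look-alikes about, which are no part of the job. What is meant by the mug is not yellow, and is the larger of those in its own colour.

How it is judged:
By the outcome, as a careful person would: the job done as asked, in the order asked, and still so for the second after the job is handed in, with the robot touching nothing.
It also fails if it takes over 48 s, if anything falls off the work surface, if the arm or the gripper's body presses on something with over 40 N, if the wrist force passes 120 N, or if a joint passes its speed limit or range.

## Robot

A 6-joint arm with a two-finger parallel gripper is mounted at the origin on the work surface. World frame = base frame: x ahead of the robot, y to its left, z up, the work surface at z = 0. Lengths are in mm, angles in rad, forces in N, time in s.
With the tool pointing down it reaches from about 350 to 775 mm from the base axis. Payload 7.3 kg.
Tool frame: the origin (TCP) lies at the very end of the fingers, on their centre line; the grasp point (between the pads) lies 19 mm behind it (bot.grip_point_offset is the distance from the TCP to the grasp point, in mm); z points along the fingers, y is the line along which they close (so a half turn about z gives the same grasp; the last joint's range is limited). The gripper opens to 92 mm and grips with 3 to 60 N. Pads are 19 mm wide; open, the fingers measure 130 mm over their backs; the gripper's body (75 mm by 190 mm) begins 47 mm behind the grasp point.
Start: joints at [-1.415, 0.342, 1.524, -0, 1.275, -0.146], TCP at [156.073, -501.284, 226.741] pointing down, gripper open.
Joint ranges: [-2.53, 2.53], [-0.77, 2.02], [0.04, 2.7], [-1, 4.14], [0.28, 2.66], [-3.11, 3.11]. Speed limits (rad/s): [2.57, 2.57, 3.14, 3.14, 3.14, 3.14].

## Interface

Orientations are given as [roll, pitch, yaw] about the fixed x, y, z axes, in that order (R = Rz(yaw) Ry(pitch) Rx(roll)).
In Python, from plant import bot gives the robot as it stands. The module is installed in compiled form; this text tells all that it offers.
- The arm moves only by the shell command python3 -m jog 'ROWS' [OPENING]. ROWS is JSON, a list of rows, each a list of 6 numbers: the shift along the tool's x, y, z in mm, then the turn, a rotation vector about the tool's x, y, z in rad. In form: [[dx, dy, dz, rx, ry, rz], ...]. A call has 1 to 12 rows; each row shifts and turns the commanded pose from where the row before left it, along the tool's axes as they then stand; what a row does not reach is not made up. A row lasts 1/10 s, in which the tool goes at most 50 mm and 8.59 degrees, less where a joint would pass 70% of its speed; a pose out of reach is approached as far as the arm can. A call with a gripper value outside its range is refused whole. OPENING is the opening in per cent of the stroke, from 0 (shut) to 100 (fully open), set as the call begins (- or left out, the last holds). The fingers move at their own pace and stop on an object; the grip force is fixed at half the most. Time passes only in rows, so rows that do not move let the fingers close. It gives the time, the measured TCP pose, the force, the opening and the grip force at its end, in the units of the state.
- bot.get_obs(): the state, without advancing time (a new reading comes with each control period).
- bot.capture(name): name is "scene" or "top" or "wrist"; returns the picture (480x640x3 uint8, red, green, blue); there is no depth.
- bot.camera_model(name): a dict with "fx", "fy", "cx", "cy" (pixels), "dist_coeffs" ([k1, k2, p1, p2, k3] as OpenCV has them; the pictures are not rectified), "position" and "orientation" of the camera in the world; the wrist camera has in their place "T_tool_cam" (4x4, takes a point from camera to tool coordinates, whose origin is the TCP and whose axes are the flange's). Camera axes: x right, y down, z forward; pixel columns grow to the right and rows downward; lengths in mm; the calibration is good to about 2 mm. A picture is of the moment at which its call begins: read the wrist's pose just before it. camera_model takes no time and is no camera call.
- bot.close_job(): hands the job in; it is judged then, once.
Trained networks look in the newest picture that a camera, given by its name, has taken for a name from the list of things; names that differ only in an ending like _2 or _b are one class to them, and where a whole thing is asked for, a point or a joint stands for the part that bears it (a point fixed in the world has none). Each returns a list of dicts, best first, with "p" (0 to 1); they miss things now and then, are a little off and sometimes report something else, mostly with a low value. They report only what shows in the picture. A call takes as long as a camera call. They do not tell look-alikes from the thing itself.
- bot.outline_of(target, camera): "mask" (480x640 bool, what is visible of it) and "pixel" ([column, row] in pixels, amid what is visible of it).
The state is a dict: "time": time; "joint_positions": joint angles; "dq": joint speeds; "tau": joint torques, N m; "tool_pos": TCP position; "tcp_rot": TCP orientation; "contact_force": force on the tool from outside, world axes, zero at the start; "moment": the same for the moment, N m; "grip_width": finger opening in mm; "finger_force": force on a finger pad.
Only numpy, scipy, OpenCV 4.12 (cv2) and the standard library are available. Lean on these libraries where they do the work, as an engineer would, in place of code of your own. Each camera call takes 0.05 s, during which the arm holds its last target. There are 200 camera calls.

## Working session

There is one attempt and no reset: what is moved stays moved. The work goes in short steps, Python scripts to look and compute and a shell command to move; the robot and the scene stay as the last step left them, time stands still between calls to the robot, and variables do not carry over. Pictures are saved under pics/ and viewed, at most 10 in all, crops included, and the job is handed in when it is done.

```bash
mkdir -p pics; python3 - <<'E'
from plant import bot
import cv2,numpy as np
o=bot.get_obs();print({k:np.round(v,3).tolist() for k,v in o.items()})
for c in ['scene','top']:
    cv2.imwrite(f'pics/{c}0.png',bot.capture(c)[:,:,::-1]); m=bot.camera_model(c);print(c,m)
    for t in ['binder','tab','divider','left_pages','divider_front','mouse','pen','mug','stapler']:
        r=bot.outline_of(t,c);print(t,[(round(d['p'],2),np.round(d['pixel']).tolist(),int(d['mask'].sum())) for d in r])
        if r and t in('binder','tab','divider_front'): np.save(f'pics/{c}_{t}.npy',r[0]['mask'])
print(bot.camera_model('wrist'))
E
```

```text
{'time': 0.0, 'joint_positions': [-1.415, 0.343, 1.525, -0.0, 1.275, -0.146], 'dq': [-0.001, 0.001, -0.002, -0.001, -0.0, -0.002], 'tau': [0.003, -43.123, -24.422, 0.072, 0.056, -0.0], 'tool_pos': [155.987, -500.844, 226.036], 'tcp_rot': [-3.14, -0.0, 0.302], 'contact_force': [0.583, 0.221, -0.486], 'moment': [0.051, 0.029, 0.018], 'finger_force': 0.0, 'grip_width': 91.754}
scene {'fx': 479.19529597925407, 'fy': 479.19529597925407, 'cx': 324.3626884177439, 'cy': 233.93356488578112, 'dist_coeffs': array([-0.02829032,  0.        ,  0.        ,  0.        ,  0.        ]), 'position': array([1059.70102842, -259.37162582,  932.88066602]), 'orientation': array([-2.55465091,  0.01072951,  1.02265219])}
binder [(0.72, [310.0, 255.0], 17573)]
tab [(0.87, [279.0, 258.0], 6008)]
divider []
left_pages [(0.88, [310.0, 253.0], 17935)]
divider_front [(0.67, [279.0, 257.0], 5331)]
mouse [(0.95, [187.0, 285.0], 1182), (0.17, [306.0, 256.0], 17870)]
pen [(0.83, [307.0, 328.0], 389), (0.72, [278.0, 260.0], 5358)]
mug [(0.96, [461.0, 288.0], 948), (0.87, [384.0, 297.0], 2004), (0.59, [358.0, 370.0], 217
[... 662 characters left out ...]
n [(0.71, [374.0, 174.0], 285)]
mug [(0.89, [236.0, 129.0], 728), (0.7, [360.0, 106.0], 1395), (0.67, [302.0, 150.0], 1351)]
stapler [(0.84, [191.0, 244.0], 900)]
{'fx': 366.1912688855191, 'fy': 366.1912688855191, 'cx': 317.75680004328194, 'cy': 234.64418726148838, 'dist_coeffs': array([0.0080234, 0.       , 0.       , 0.       , 0.       ]), 'T_tool_cam': array([[ 1.83024953e-03, -9.66766881e-01, -2.55652985e-01,
         6.87739842e+01],
       [ 9.99998324e-01,  1.77907162e-03,  4.31440087e-04,
         4.26374569e-02],
       [ 3.77229823e-05, -2.55653346e-01,  9.66768517e-01,
        -1.57554358e+02],
       [ 0.00000000e+00,  0.00000000e+00,  0.00000000e+00,
         1.00000000e+00]])}
```

```bash
python3 - <<'E'
import cv2
a=cv2.imread('pics/top0.png')[70:340,150:510];cv2.imwrite('pics/top0c.png',cv2.resize(a,None,fx=2.2,fy=2.2,interpolation=cv2.INTER_CUBIC))
E
```

```text
(no output)
```

View pics/top0c.png

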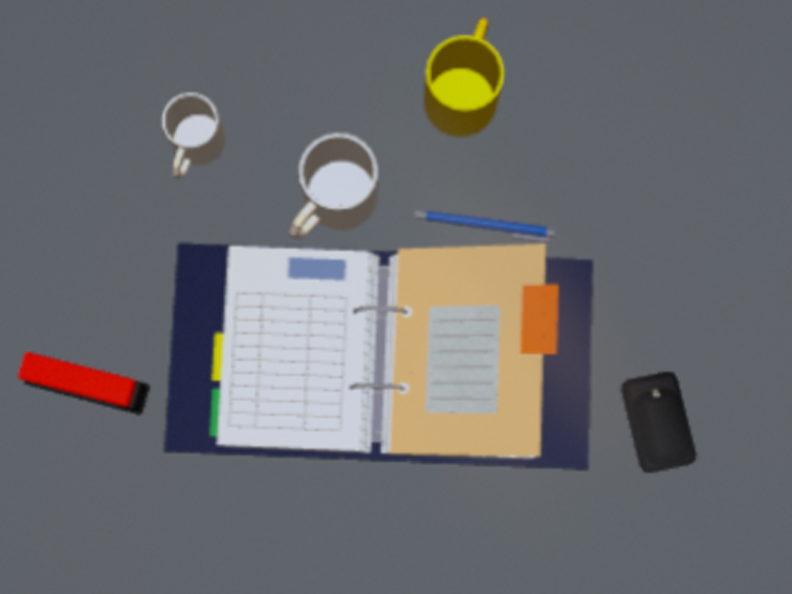

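View pics/scene0.png

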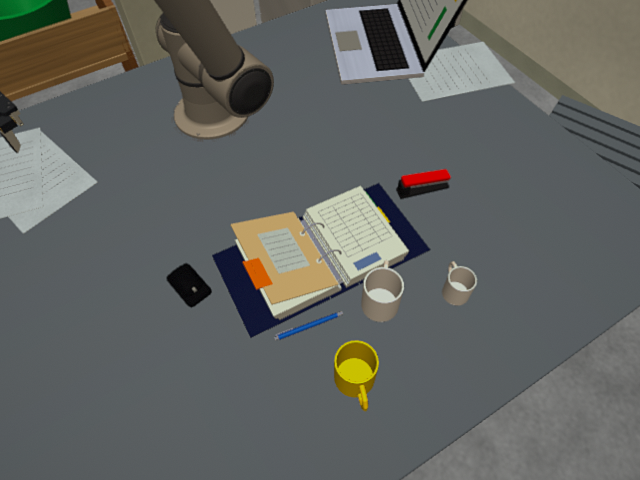

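Top crop shows the binder corners (crop px) at (178,244), (593,261), (588,469), (165,452). The orange tab is around (540,319), the divider lies on the right, the mug is at (338,172) and the pen at (485,224). I'll fit the pose from these.

```bash
cat > h.py <<'E'
import numpy as np,cv2
from plant import bot
from scipy.spatial.transform import Rotation as R
from scipy.optimize import least_squares
def proj(P,c,T=None):
    m=bot.camera_model(c)
    K=np.array([[m['fx'],0,m['cx']],[0,m['fy'],m['cy']],[0,0,1]])
    if T is None: Rc=R.from_euler('xyz',m['orientation']).as_matrix();t=m['position']
    else: Rc,t=T[:3,:3],T[:3,3]
    return cv2.projectPoints(np.asarray(P,float).reshape(-1,3),cv2.Rodrigues(Rc.T)[0],-Rc.T@t,K,m['dist_coeffs'])[0].reshape(-1,2)
def b2w(P,q): # q: x,y,yaw
    return np.asarray(P,float)@R.from_euler('z',q[2]).as_matrix().T+[q[0],q[1],0]
def div(x,r,th,n=1.5): # n normal offset (front face +)
    return [x,-r*np.cos(th)+n*np.sin(th),34+r*np.sin(th)+n*np.cos(th)]
def orange(img):
    h=cv2.cvtColor(img,cv2.COLOR_RGB2HSV);m=((h[...,0]>5)&(h[...,0]<15)&(h[...,1]>200)&(h[...,2]>90)).astype(np.uint8)
    n,l,s,c=cv2.connectedComponentsWithStats(m);i=1+np.argmax(s[1:,4]);return c[i],s[i],l==i
E
python3 - <<'E'
from h import *
ims={c:cv2.imread(f'pics/{c}0.png')[:,:,::-1].copy() for c in('top','scene')}
ob={}
for c in ims: ob[c],s,_=orange(ims[c]);print(c,ob[c],s)
cc=np.array([[178,244],[593,261],[588,469],[165,452]])/2.2+[150,70]
C=[[112.5,223,3],[112.5,-223,3],[-112.5,-223,3],[-112.5,223,3]]
def f(p):
    t=b2w([div(30,179,p[3])],p)
    return np.r_[(proj(b2w(C,p),'top')-cc).ravel(),(proj(t,'top')-ob['top']).ravel(),(proj(t,'scene')-ob['scene']).ravel()]
s=least_squares(f,[350,0,0,.2]);print(s.x,s.fun.round(1))
p=s.x
for n,P in dict(tab=div(30,186,p[3],0),tabback=div(30,186,p[3],-1.5),ax=[0,0,34],left=[0,90,32.5]).items():print(n,b2w([P],p).round(1))
for n,u in dict(mouse=([449,263],17),pen=([374,174],6),mug=([302,150],50),stapler=([191,244],40)).items():
    w=least_squares(lambda v:proj([v[0],v[1],u[1]],'top')[0]-u[0],[400,0]).x;print(n,w.round())
E
```

```text
top [394.99763033 214.64691943] [388 200  15  30 422]
scene [256.93660532 272.93660532] [243 258  29  31 489]
[ 5.63917273e+02  2.24625036e+01 -5.23141417e-02  3.85554387e-01] [-1.6 -0.4 -1.5 -1.5 -0.7 -0.5 -1.4  0.   2.6 -1.1 -3.1 -2. ]
tab [[ 584.9 -151.2  103.9]]
tabback [[ 584.8 -151.8  102.6]]
ax [[563.9  22.5  34. ]]
left [[568.6 112.3  32.5]]
mouse [ 483. -268.]
pen [ 697. -103.]
mug [746.  65.]
stapler [533. 319.]
```

```bash
cat >> h.py <<'E'
q=[563.9,22.5,-.052]
def to(b,a,q=q):  # tool-frame shift/turn to binder point b, tilt a
    o=bot.get_obs();Rt=R.from_euler('xyz',o['tcp_rot'])
    w=b2w([b],q)[0]; s,c=np.sin(a),np.cos(a)
    G=R.from_matrix(R.from_euler('z',q[2]).as_matrix()@np.array([[0,c,s],[1,0,0],[0,s,-c]]).T)
    print('t',o['time'],'shift',Rt.inv().apply(w-o['tool_pos']).round(1),'turn',(Rt.inv()*G).as_rotvec().round(3),'tilt',
      'binder pos',R.from_euler('z',-q[2]).apply(o['tool_pos']-[q[0],q[1],0]).round(1),'F',o['contact_force'].round(1))
E
python3 -m jog '[[36,-4,-3,0,0,0],[36,-4,-3,0,0,0],[36,-4,-3,0,0,0],[36,-4,-3,0,0,0],[36,-4,-3,0,0,0],[36,-4,-3,0,0,0],[36,-4,-3,0,0,0],[36,-4,-3,0,0,0],[36,-4,-3,0,0,0],[36,-4,-3,0,0,0],[36,-4,-3,0,0,0],[36,-4,-3,0,0,0]]' 0
python3 -m jog '[[0,0,0,0,0,-0.12],[0,0,0,0,0,-0.12],[0,0,0,0,0,-0.12],[0,0,0,0,0,-0.12],[0,0,0,0,0,-0.12],[0,0,0,0,0,-0.12],[0,0,0,0,0,-0.12],[0,0,0,0,0,-0.12],[0,0,0,0,0,-0.12],[0,0,0,0,0,-0.12],[0,0,0,0,0,0]]'
python3 -m jog '[[0,0,0,0,0.12,0],[0,0,0,0,0.12,0],[0,0,0,0,0.12,0],[0,0,0,0,0.12,0],[0,0,0,0,0.12,0],[0,0,0,0,0.12,0],[0,0,0,0,0.12,0],[0,0,0,0,0.12,0],[0,0,0,0,0,0],[0,0,0,0,0,0]]'
python3 - <<'E'
from h import *
to([30,-250,90],.96); print(bot.get_obs()['joint_positions'])
cv2.imwrite('pics/scene1.png',bot.capture('scene')[:,:,::-1])
E
```

```text
time: 2.2
tool_pos: [555.6, -326.2, 262.8]
tcp_rot: [3.141, 0.0, 0.302]
contact_force: [0.1, -0.2, 0.4]
grip_width: 2.0
finger_force: 0.0
time: 3.3
tool_pos: [554.3, -327.0, 262.6]
tcp_rot: [-3.141, -0.0, 1.503]
contact_force: [0.4, 0.5, -0.3]
grip_width: 0.5
finger_force: 0.0
time: 4.3
tool_pos: [554.3, -327.4, 261.7]
tcp_rot: [-3.138, -0.958, 1.497]
contact_force: [-0.7, 0.5, 0.9]
grip_width: 0.1
finger_force: 0.0
t 4.3 shift [-82.7  19.9 180.8] turn [ 0.014  0.002 -0.013] tilt binder pos [   8.6 -349.9  261.7] F [-0.7  0.5  0.9]
[-0.92668079  0.96158472  0.66586149  0.72080657  2.19593804 -0.63160944]
```

View pics/scene1.png

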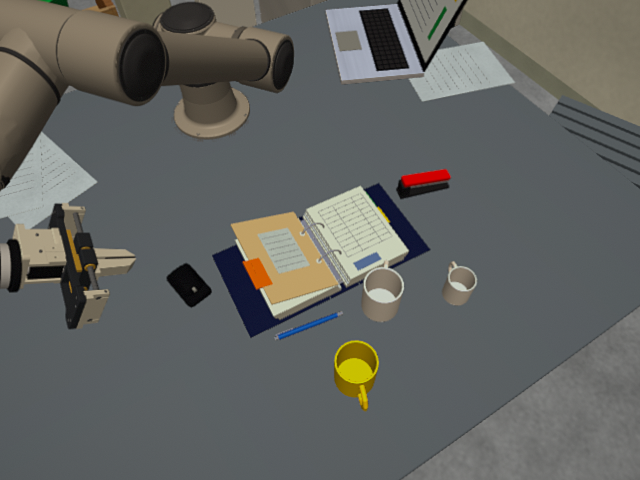

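The scene image shows the tool tilted with the fingers pointing at the tab, tip around (133,262). The mouse is at (188,285). Next: down to a point right of the tab, then look with the wrist camera.

```bash
python3 -m jog '[[-8,2,17,0,0,0],[-8,2,17,0,0,0],[-8,2,17,0,0,0],[-8,2,17,0,0,0],[-8,2,17,0,0,0],[-8,2,17,0,0,0],[-8,2,17,0,0,0],[-8,2,17,0,0,0],[-8,2,17,0,0,0],[-8,2,17,0,0,0],[0,0,0,0,0,0]]'
python3 - <<'E'
from h import *
to([30,-230,65],.96)
cv2.imwrite('pics/w1.png',bot.capture('wrist')[:,:,::-1])
im=bot.capture('top');print(orange(im)[:2],orange(bot.capture('wrist'))[:2])
o=bot.get_obs();T=np.eye(4);T[:3,:3]=R.from_euler('xyz',o['tcp_rot']).as_matrix();T[:3,3]=o['tool_pos'];T=T@bot.camera_model('wrist')['T_tool_cam']
for th in(.25,.3,.35,.4):print(th,proj(b2w([div(x,r,th) for r in(172,186) for x in(-5,65)],q),'wrist',T).round().tolist())
E
```

```text
time: 5.45
tool_pos: [580.9, -233.1, 99.8]
tcp_rot: [-3.14, -0.958, 1.503]
contact_force: [0.1, -0.1, -0.6]
grip_width: 0.5
finger_force: 0.0
t 5.45 shift [-14.4  -0.6  39.9] turn [ 0.011  0.002 -0.009] tilt binder pos [  30.2 -254.4   99.8] F [ 0.1 -0.1 -0.6]
(array([394.90398126, 214.4941452 ]), array([388, 200,  15,  30, 427], dtype=int32)) (array([290., 188.]), array([257, 188,  67,   1,  67], dtype=int32))
0.25 [[262.0, 193.0], [366.0, 192.0], [260.0, 203.0], [369.0, 202.0]]
0.3 [[261.0, 181.0], [367.0, 180.0], [259.0, 190.0], [370.0, 189.0]]
0.35 [[260.0, 168.0], [368.0, 168.0], [257.0, 176.0], [371.0, 175.0]]
0.4 [[259.0, 155.0], [369.0, 155.0], [256.0, 161.0], [372.0, 161.0]]
```

View pics/w1.png

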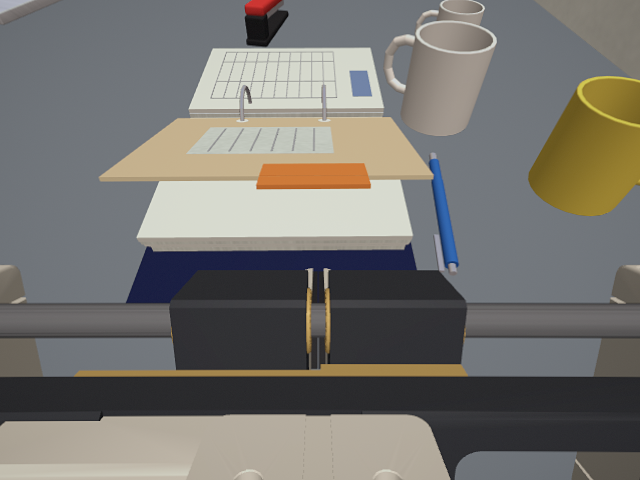

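The wrist picture shows the orange tab at columns 257–370, rows 164–188, so the divider angle is about 0.31 and the tab edge is about 90 mm up. The fingers are centred on it. Next: slide underneath and lift along the arc.

```bash
python3 -m jog '[[1.5,0,10,0,0,0],[1.5,0,10,0,0,0],[1.5,0,10,0,0,0],[1.5,0,10,0,0,0],[1.5,0,10,0,0,0],[1.5,0,10,0,0,0],[1.5,0,10,0,0,0],[1.5,0,10,0,0,0],[1.5,0,10,0,0,0],[1,0,8,0,0,0],[0,0,0,0,0,0]]'
python3 - <<'E'
from h import *
to([30,-166,52],.96)
E
```

```text
time: 6.7
tool_pos: [586.5, -145.6, 54.9]
tcp_rot: [-3.14, -0.961, 1.501]
contact_force: [0.7, 0.4, -0.6]
grip_width: 0.5
finger_force: 0.0
t 6.7 shift [-2.  -1.3  2.2] turn [ 0.012 -0.001 -0.01 ] tilt binder pos [  31.3 -166.7   54.9] F [ 0.7  0.4 -0.6]
```

```bash
cat >> h.py <<'E'
from scipy.spatial.transform import Rotation
def pose(th,a,r,x=30):
    s,c=np.sin(a),np.cos(a)
    return np.array([x,-r*np.cos(th)-1.5*np.sin(th)-9.5*c,34+r*np.sin(th)-1.5*np.cos(th)-9.5*s])
def rows(W,n):
    for (p0,a0),(p1,a1) in zip(W,W[1:]):
        P=[p0+(p1-p0)*i/n for i in range(n+1)];A=np.linspace(a0,a1,n+1);o=[]
        for i in range(n):
            d=P[i+1]-P[i];s,c=np.sin(A[i]),np.cos(A[i])
            o.append([d[1]*c+d[2]*s,d[0],d[1]*s-d[2]*c])
        print(np.round(o[0],1),np.round(o[-1],1),'ry',round((a1-a0)/n,3),'to',p1.round(),round(a1,2))
E
python3 - <<'E'
from h import *
W=[(np.array([31.3,-166.7,54.9]),.96)]+[(pose(t,a,r),a) for t,a,r in [(.35,.96,165),(.6,.96,165),(.85,.96,165),(1.1,.9,165),(1.35,.6,165),(1.6,.25,160),(1.85,0,155)]]
rows(W,6)
E
```

```text
[ 4.2 -0.2 -1.7] [ 4.2 -0.2 -1.7] ry 0.0 to [  30. -161.   81.] 0.96
[ 6.8  0.  -1. ] [ 6.8  0.  -1. ] ry 0.0 to [  30. -142.  118.] 0.96
[6.8 0.  0.7] [6.8 0.  0.7] ry 0.0 to [  30. -115.  149.] 0.96
[6.4 0.  2.3] [6.5 0.  2. ] ry -0.01 to [ 30. -82. 173.] 0.9
[5.9 0.  3.1] [6.5 0.  1.5] ry -0.05 to [ 30. -45. 189.] 0.6
[5.6 0.  3.4] [6.4 0.  1.6] ry -0.058 to [ 30.  -6. 192.] 0.25
[5.8 0.  2.9] [6.2 0.  1.6] ry -0.042 to [ 30.  32. 183.] 0
```

```bash
python3 -m jog '[[4.2,0,-1.7,0,0,0],[4.2,0,-1.7,0,0,0],[4.2,0,-1.7,0,0,0],[4.2,0,-1.7,0,0,0],[4.2,0,-1.7,0,0,0],[4.2,0,-1.7,0,0,0],[6.8,0,-1,0,0,0],[6.8,0,-1,0,0,0],[6.8,0,-1,0,0,0],[6.8,0,-1,0,0,0],[6.8,0,-1,0,0,0],[6.8,0,-1,0,0,0]]'
python3 - <<'E'
from h import *
to(pose(.85,.96,165),.96)
cv2.imwrite('pics/s2.png',bot.capture('scene')[120:380,100:460,::-1])
E
```

```text
time: 7.9
tool_pos: [588.5, -121.8, 119.2]
tcp_rot: [-3.141, -0.96, 1.502]
contact_force: [-0.8, -0.1, -1.6]
grip_width: 0.1
finger_force: 0.7
t 7.9 shift [40.3 -2.5  5.2] turn [ 0.014 -0.    -0.01 ] tilt binder pos [  32.  -142.8  119.2] F [-0.8 -0.1 -1.6]
```

View pics/s2.png

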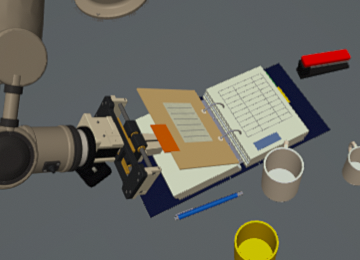

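The crop shows the divider lifted to about 0.6 rad, with the fingertips under the orange tab at crop px (163,138). Nothing else is touched, so I continue the arc.

```bash
python3 -m jog '[[6.8,0,0.7,0,0,0],[6.8,0,0.7,0,0,0],[6.8,0,0.7,0,0,0],[6.8,0,0.7,0,0,0],[6.8,0,0.7,0,0,0],[6.8,0,0.7,0,0,0],[6.4,0,2.3,0,-0.01,0],[6.4,0,2.2,0,-0.01,0],[6.5,0,2.2,0,-0.01,0],[6.5,0,2.1,0,-0.01,0],[6.5,0,2,0,-0.01,0],[6.5,0,2,0,-0.01,0]]'
python3 -m jog '[[5.9,0,3.1,0,-0.05,0],[6,0,2.8,0,-0.05,0],[6.2,0,2.5,0,-0.05,0],[6.3,0,2.2,0,-0.05,0],[6.4,0,1.8,0,-0.05,0],[6.5,0,1.5,0,-0.05,0],[5.6,0,3.4,0,-0.058,0],[5.8,0,3,0,-0.058,0],[6,0,2.7,0,-0.058,0],[6.2,0,2.3,0,-0.058,0],[6.3,0,2,0,-0.058,0],[6.4,0,1.6,0,-0.058,0]]'
python3 - <<'E'
from h import *
to(pose(1.6,.25,160),.25)
cv2.imwrite('pics/s3.png',bot.capture('scene')[120:380,100:460,::-1])
p=lambda y,z:np.array([30,y,z])
W=[(pose(1.6,.25,160),.25)]+[(pose(t,a,r)+[0,0,0],a) for t,a,r in [(1.85,0,155),(2.1,0,150),(2.35,0,145),(2.6,0,140),(2.85,0,135),(3.05,0,130)]]
W=[(b+np.array([0,0,0]),a) for b,a in W]
rows(W,6)
E
```

```text
time: 9.15
tool_pos: [592.6, -61.7, 173.6]
tcp_rot: [-3.141, -0.899, 1.502]
contact_force: [0.9, -1.6, -2.1]
grip_width: 0.3
finger_force: 0.6
time: 10.35
tool_pos: [598.0, 14.1, 192.9]
tcp_rot: [3.14, -0.249, 1.502]
contact_force: [-0.9, -1.0, 1.4]
grip_width: 0.5
finger_force: 0.5
t 10.35 shift [ 0.2 -4.5  1.3] turn [ 0.006  0.001 -0.016] tilt binder pos [ 34.5  -6.6 192.9] F [-0.9 -1.   1.4]
[5.8 0.  2.9] [6.2 0.  1.6] ry -0.042 to [ 30.  32. 183.] 0
[5.5 0.  3.2] [5.5 0.  3.2] ry 0.0 to [ 30.  65. 164.] 0
[4.4 0.  4.3] [4.4 0.  4.3] ry 0.0 to [ 30.  91. 138.] 0
[3.1 0.  5.1] [3.1 0.  5.1] ry 0.0 to [ 30. 110. 107.] 0
[1.6 0.  5.5] [1.6 0.  5.5] ry 0.0 to [ 30. 119.  74.] 0
[0.1 0.  4.5] [0.1 0.  4.5] ry 0.0 to [ 30. 120.  47.] 0
```

View pics/s3.png

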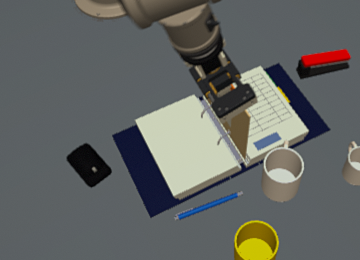

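The divider is about upright at crop px (240,130), with the fingers behind it and the mug clear. Continue over and down.

```bash
python3 -m jog '[[5.8,-0.5,2.9,0,-0.042,0],[5.9,-0.5,2.6,0,-0.042,0],[6,-0.5,2.4,0,-0.042,0],[6,-0.5,2.1,0,-0.042,0],[6.1,-0.5,1.9,0,-0.042,0],[6.2,-0.5,1.6,0,-0.042,0],[5.5,-0.5,3.2,0,0,0],[5.5,-0.5,3.2,0,0,0],[5.5,-0.5,3.2,0,0,0],[5.5,-0.5,3.2,0,0,0],[5.5,-0.5,3.2,0,0,0],[5.5,-0.5,3.2,0,0,0]]'
python3 -m jog '[[4.4,-0.5,4.3,0,0,0],[4.4,-0.5,4.3,0,0,0],[4.4,-0.5,4.3,0,0,0],[4.4,-0.5,4.3,0,0,0],[4.4,-0.5,4.3,0,0,0],[4.4,-0.5,4.3,0,0,0],[3.1,-0.5,5.1,0,0,0],[3.1,-0.5,5.1,0,0,0],[3.1,-0.5,5.1,0,0,0],[3.1,-0.5,5.1,0,0,0],[3.1,-0.5,5.1,0,0,0],[3.1,-0.5,5.1,0,0,0]]'
python3 - <<'E'
from h import *
to(pose(2.6,0,140,20),0)
cv2.imwrite('pics/s4.png',bot.capture('scene')[120:380,100:460,::-1])
E
```

```text
time: 11.6
tool_pos: [596.8, 84.5, 164.4]
tcp_rot: [-3.142, -0.0, 1.501]
contact_force: [0.2, -1.3, -0.0]
grip_width: 0.4
finger_force: 0.3
time: 12.8
tool_pos: [593.8, 129.9, 107.9]
tcp_rot: [3.142, 0.0, 1.502]
contact_force: [0.4, -0.9, 0.9]
grip_width: 0.2
finger_force: 0.2
t 12.8 shift [ 0.8 -4.3  0.4] turn [ 0.     0.    -0.017] tilt binder pos [ 24.3 108.8 107.9] F [ 0.4 -0.9  0.9]
```

View pics/s4.png

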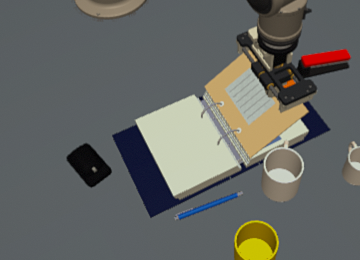

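The divider is folding down on the left at about 2.6 rad; the mug and stapler are clear. Next: press it down.

```bash
python3 -m jog '[[1.6,0,5.5,0,0,0],[1.6,0,5.5,0,0,0],[1.6,0,5.5,0,0,0],[1.6,0,5.5,0,0,0],[1.6,0,5.5,0,0,0],[1.6,0,5.5,0,0,0],[0,0,4.5,0,0,0],[0,0,4.5,0,0,0],[0,0,4.5,0,0,0],[0,0,4.5,0,0,0],[0,0,4.5,0,0,0],[0,0,4.5,0,0,0]]'
python3 -m jog '[[0,0,2,0,0,0],[0,0,2,0,0,0],[0,0,2,0,0,0],[0,0,2,0,0,0],[0,0,0,0,0,0]]'
python3 -m jog '[[0,0,1,0,0,0],[0,0,1,0,0,0],[0,0,0,0,0,0]]'
```

```text
time: 14.05
tool_pos: [594.5, 139.2, 48.0]
tcp_rot: [3.142, 0.0, 1.502]
contact_force: [0.5, 0.7, -0.0]
grip_width: 0.5
finger_force: 0.2
time: 14.55
tool_pos: [594.5, 139.2, 40.1]
tcp_rot: [-3.141, 0.0, 1.502]
contact_force: [0.3, -0.7, -1.5]
grip_width: 0.4
finger_force: 0.0
time: 14.85
tool_pos: [594.5, 139.2, 38.3]
tcp_rot: [-3.142, 0.0, 1.502]
contact_force: [0.1, 0.3, -0.0]
grip_width: 0.8
finger_force: 0.0
```

```bash
python3 -m jog '[[0,0,1,0,0,0],[0,0,1,0,0,0],[0,0,0,0,0,0]]'
python3 -m jog '[[0,0,1,0,0,0],[0,0,0,0,0,0]]'
python3 -m jog '[[0,0,1,0,0,0],[0,0,0,0,0,0]]'
```

```text
time: 15.15
tool_pos: [594.4, 139.2, 36.2]
tcp_rot: [-3.141, 0.0, 1.502]
contact_force: [0.8, 0.7, -0.1]
grip_width: 0.4
finger_force: 0.0
time: 15.35
tool_pos: [594.6, 139.2, 35.8]
tcp_rot: [3.141, 0.0, 1.502]
contact_force: [-1.5, -0.3, 4.7]
grip_width: 0.2
finger_force: 1.9
time: 15.55
tool_pos: [594.6, 139.2, 35.7]
tcp_rot: [3.141, 0.0, 1.502]
contact_force: [-3.1, -0.8, 11.3]
grip_width: 0.3
finger_force: 5.2
```

Firm contact at z = 35.7, as expected for the divider lying flat. One brief further press, then retreat upward.

```bash
python3 -m jog '[[0,0,0.5,0,0,0],[0,0,0,0,0,0],[0,0,0,0,0,0]]'
python3 -m jog '[[0,0,-2,0,0,0],[0,0,-5,0,0,0],[0,0,-15,0,0,0],[0,0,-25,0,0,0],[0,0,-25,0,0,0],[0,0,-25,0,0,0],[0,0,-25,0,0,0],[0,0,-25,0,0,0],[0,0,-25,0,0,0],[0,0,-25,0,0,0],[0,0,0,0,0,0]]'
python3 -m jog '[[-30,0,0,0,0,0],[-30,0,0,0,0,0],[-30,0,0,0,0,0],[-30,0,0,0,0,0],[-30,0,0,0,0,0],[-30,0,0,0,0,0],[-30,0,0,0,0,0],[-30,0,0,0,0,0],[-30,0,0,0,0,0],[-30,0,0,0,0,0],[0,0,0,0,0,0],[0,0,0,0,0,0]]'
python3 - <<'E'
from h import *
for c in('top','scene'):
    im=bot.capture(c);cv2.imwrite(f'pics/{c}5.png',im[:,:,::-1]);print(c,orange(im)[:2])
    for th in(3.0,3.06,3.1,3.14):print(th,proj(b2w([div(x,r,th,-1.5) for r in (186,) for x in(-5,65)],q),c).round(1).tolist())
a=cv2.imread('pics/top5.png')[70:340,150:510];b=cv2.imread('pics/scene5.png')[120:360,120:480]
cv2.imwrite('pics/f5.png',np.vstack([a,b])[:, :] if 0 else np.hstack([cv2.resize(a,(400,300)),cv2.resize(b,(400,300))]))
E
```

```text
time: 15.85
tool_pos: [594.6, 139.2, 35.6]
tcp_rot: [3.141, 0.0, 1.502]
contact_force: [-5.2, 0.0, 13.0]
grip_width: 0.3
finger_force: 6.6
time: 16.95
tool_pos: [596.2, 139.4, 234.7]
tcp_rot: [3.135, -0.001, 1.502]
contact_force: [0.3, -0.2, 0.0]
grip_width: 0.9
finger_force: 0.0
time: 18.15
tool_pos: [573.4, -160.2, 229.8]
tcp_rot: [-3.14, -0.001, 1.5]
contact_force: [-0.6, 1.0, 0.0]
grip_width: 0.4
finger_force: 0.0
top (array([242. , 215.5]), array([242, 214,   1,   4,   4], dtype=int32))
3.0 [[239.6, 226.5], [241.3, 195.9]]
3.06 [[239.7, 227.2], [241.4, 196.8]]
3.1 [[239.9, 227.7], [241.6, 197.5]]
3.14 [[240.3, 228.1], [242.0, 198.1]]
scene (array([392.52185792, 224.33879781]), array([379, 211,  28,  27, 366], dtype=int32))
3.0 [[390.6, 203.4], [407.9, 225.5]]
3.06 [[390.6, 206.1], [407.7, 228.1]]
3.1 [[390.5, 207.9], [407.5, 229.9]]
3.14 [[390.2, 209.8], [407.1, 231.7]]
```

View pics/f5.png

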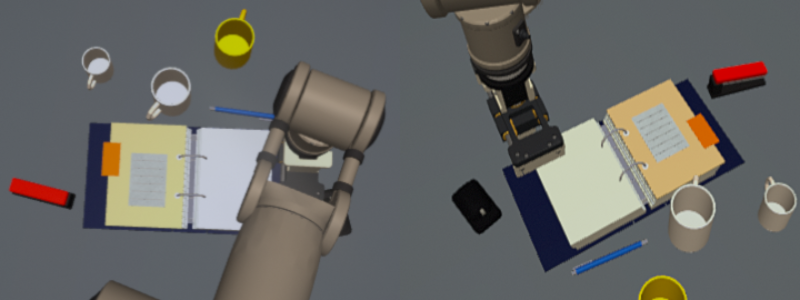

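The divider lies flat on the left pages. The tab in the scene picture has its corner at about (390,211), against (390,210) predicted for 3.14 rad. Everything else is in place.

```bash
python3 -c "
from plant import bot
print(bot.close_job())"
```

```text
the job is handed in; nothing more can be done
None
```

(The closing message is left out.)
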